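# Take the used filter cartridge out of the drinking-water unit

## Task

The filter cartridge in the drinking-water unit is used up. Press it further into its slanted well until the push latch lets go and it springs out, pull it free, and stand it upright in the wooden tray, setting it down gently. Do not disturb the mug, the tumbler and the jar.

Things in the scene. Friction and masses are not known exactly. Their poses are not given: they have to be found in the camera images.
- unit: Fixed white counter-top water filter unit, a wedge 120 mm wide (y), 184 mm high, reaching 130 mm behind its origin and 95 mm before it (steel drip tray). Origin: on the counter; -x is its front, z up. The cartridge's well opens in its slanted top face. The well's axis leans 30 degrees from vertical towards the front: out of the well is (-0.500, 0, 0.866) in the unit's frame.
- well_mouth (a point): Point on the well's axis in the plane of the slanted face (square to the axis), at (-0.010, 0, 0.154) m in the unit's frame; axes as the unit's. The opening is 68 mm up and down the slope by 50 mm across (unit's y). The face is clear for 35 mm beyond it either way across, 26 mm uphill, 12 mm downhill.
- cartridge_center (a point): Centre of the loose grey filter cartridge: a plastic block 64 x 46 x 130 mm (its x, y, z), about 0.2 kg, with a latch notch low in its +x side. z points to its top end, 65 mm from here; in the well z runs out along the axis, y is the unit's y. At the start it is latched, top end 10 mm proud of the slanted face, and cannot be pulled out. It takes a grip across its 46 mm (y).
- ejector (a joint): Spring plunger under the cartridge, m along the axis: 0 = latched; -0.006 to -0.008 = pressed in (10 to 15 N; solid stop at -0.009) and the latch lets go; when the push is withdrawn it rises slowly to 0.03 and stays, the cartridge then loose, 40 mm proud. From there 90 mm more along the axis draws it clear. The latch does not catch again.
- tray: Fixed shallow wooden tray, outer 182 x 142 x 24 mm (x, y, z), walls and floor 6 mm thick, open on top. Origin: centre of its underside, on the counter; z up.
- mug: Bystander: white ceramic mug, 76 mm wide plus handle at its +y, 90 mm high. Origin: centre of its underside.
- tumbler: Bystander: glass tumbler, 70 mm wide, 100 mm high. Origin: centre of its underside.
- jar: Bystander: white jar with a steel cap, 84 mm wide, 120 mm high. Origin: centre of its underside.
Not all that is in view belongs to the job. What is shaped like the part that bears cartridge_center but purple or yellow is not meant.

How it is judged:
On the way, in this order (a step that is already met when the one before it is completed fails the run):
1. pressed in until the latch lets go: the cartridge has sprung out (value of joint ejector above 0.024 m and distance between cartridge_center and well_mouth below 0.045 m), for 0.1 s.
2. the cartridge is pulled clear of the well (distance between cartridge_center and well_mouth above 0.1 m), for 0.1 s.
At the end, for the whole second after the job is handed in: The cartridge stands upright on its underside (tilt under 0.1 rad) on the floor of the tray, its centre within 70 mm (x) and 50 mm (y) of the tray's centre and 64 to 78 mm above the counter, released and at rest (x of cartridge_center in the frame of tray between -0.07 and 0.07 m and y of cartridge_center in the frame of tray between -0.05 and 0.05 m and z of cartridge_center in the frame of tray between 0.064 and 0.078 m and angle between cartridge_center's own z axis and vertical below 0.1 rad and linear speed of cartridge below 0.02 m/s); the robot touches nothing.
It fails at once if the cartridge is dropped into the tray (faster than 0.7 m/s just above or in it) (horizontal distance between cartridge_center and tray below 0.1 m and height (world z) of cartridge_center below 0.13 m and linear speed of cartridge above 0.7 m/s).
It fails at once if the mug is moved more than 20 mm or tipped (distance of mug from where it was at the start of the episode above 0.02 m or angle between mug's own z axis and vertical above 0.25 rad).
It fails at once if the tumbler is moved more than 20 mm or tipped (distance of tumbler from where it was at the start of the episode above 0.02 m or angle between tumbler's own z axis and vertical above 0.25 rad).
It fails at once if the jar is moved more than 20 mm or tipped (distance of jar from where it was at the start of the episode above 0.02 m or angle between jar's own z axis and vertical above 0.25 rad).
It also fails if it takes over 48 s, if anything falls off the work surface, if the arm or the gripper's body presses on something with over 40 N, if the wrist force passes 120 N, or if a joint passes its speed limit or range.

## Robot

A 7-joint arm with a two-finger parallel gripper is mounted at the origin on the work surface. World frame = base frame: x ahead of the robot, y to its left, z up, the work surface at z = 0. Lengths are in m, angles in rad, forces in N, time in s.
With the tool pointing down it reaches from about 0.425 to 1.025 m from the base axis. Payload 3.6 kg.
Tool frame: the origin (TCP) lies on the centre line of the jaws, within the pads' length; the fingertips stand 25 mm ahead of it and the grasp point (between the pads) lies 6 mm ahead of it; y points along the fingers, z is the direction in which the jaws open and shut, and the axes are right-handed (so a half turn about y gives the same grasp; the last joint's range is limited). The gripper opens to 85 mm and grips with 20 to 120 N. Pads are 22 mm wide; open, the fingers measure 114 mm over their backs; the gripper's body (76 mm by 85 mm) begins 54 mm behind the grasp point. The pads swing forward as they close: fully open they stand 13 mm farther back than shut.
Start: joints at [1.169, 0.591, 0.048, 1.609, -0.033, 0.943, -0.034], TCP at [0.22, -0.691, 0.256] pointing down, gripper open.
Joint ranges: [-2.69, 2.69], [-0.47, 2.24], [-1.27, 1.36], [0.19, 2.51], [-1.53, 4.68], [0.08, 2.07], [-3.09, 3.09]. Speed limits (rad/s): [2.57, 2.57, 3.14, 3.14, 3.14, 3.14, 3.14].

## Interface

Orientations are given as a rotation vector (axis times angle).
In Python, from bench import * gives the robot as it stands.
- The arm moves only by the shell command python3 -m crank 'ROWS'. ROWS is JSON, a list of rows, each a list of 5 numbers: the closure, from 0 (fully open) to 1 (shut), then the shift along the tool's x, y, z in units of 40 mm (1.0 is 40 mm), then the turn about the tool's y in units of 6 degrees (1.0 is 6 degrees). A call has 1 to 5 rows; each row shifts and turns the commanded pose from where the row before left it, along the tool's axes as they then stand; what a row does not reach is not made up. A row lasts 1/12 s, in which the tool goes at most 41.7 mm and 7.16 degrees, less where a joint would pass 70% of its speed; a pose out of reach is approached as far as the arm can. A call is refused whole if a number of a shift passes 1 or a number of a turn 1, either way. A call with a gripper value outside its range is refused whole. The fingers move at their own pace and stop on an object; the grip force is fixed at half the most. Time passes only in rows, so rows that do not move let the fingers close. It gives the time, the measured TCP pose, the force and the opening at its end, in the units of the state.
- get_obs(): the state, without advancing time (a new reading comes with each control period).
- read_camera(name): name is "side" or "top" or "wrist"; returns the picture (480x640x3 uint8, red, green, blue); there is no depth.
- camera_info(name): a dict with "mtx" (3x3 intrinsics, pixels), "cam_to_world" (4x4, takes a point from camera to world coordinates). Camera axes: x right, y down, z forward; pixel columns grow to the right and rows downward; lengths in m; the calibration is good to about 2 mm. The wrist camera is an equidistant fisheye: a pixel r from the principal point sees the ray r / f radians off the axis. A picture is of the moment at which its call begins: read the wrist's pose just before it. camera_info takes no time and is no camera call; for the wrist camera it gives the pose at the moment of the call.
- finish_job(): hands the job in, once; it reports no verdict.
Trained networks look in the newest picture that a camera, given by its name, has taken for a name from the list of things; names that differ only in an ending like _2 or _b are one class to them, and where a whole thing is asked for, a point or a joint stands for the part that bears it (a point fixed in the world has none). Each returns a list of dicts, best first, with "confidence" (0 to 1); they miss things now and then, are a little off and sometimes report something else, mostly with a low value. They report only what shows in the picture. A call takes as long as a camera call. They do not tell look-alikes from the thing itself.
- look_for(camera, target): "rect" ([left, top, width, height] in pixels, round what is visible of it).
- outline_of(camera, target): "region" (480x640 bool, what is visible of it) and "rect" ([left, top, width, height] in pixels, round what is visible of it).
- spot_point(camera, target): "xy" ([column, row] in pixels: a listed point, or the origin of a listed thing).
The state is a dict: "time": time; "q": joint angles; "qd": joint speeds; "tau": joint torques, N m; "tcp_pos": TCP position; "orientation": TCP orientation; "contact_force": force on the tool from outside, world axes, zero at the start; "torque": the same for the moment, N m; "gripper_width": opening from 0.0 (shut) to 1.0 (fully open).
Only numpy, scipy, OpenCV 4.12 (cv2) and the standard library are available. Lean on these libraries where they do the work, as an engineer would, in place of code of your own. Each camera call takes 0.05 s, during which the arm holds its last target.

## Working session

There is one attempt and no reset: what is moved stays moved. The work goes in short steps, Python scripts to look and compute and a shell command to move; the robot and the scene stay as the last step left them, time stands still between calls to the robot, and variables do not carry over. Pictures are saved under pics/ and viewed, and the job is handed in when it is done.

```bash
mkdir -p pics; ls; python3 - <<'E'
from bench import *
import cv2,numpy as np
o=get_obs(); print({k:np.round(v,3).tolist() for k,v in o.items()})
for c in ["side","top","wrist"]:
    im=read_camera(c); cv2.imwrite(f"pics/{c}0.png",im[:,:,::-1])
    i=camera_info(c); print(c,np.round(i["mtx"],1).tolist(),np.round(i["cam_to_world"],3).tolist())
    for t in ["unit","well_mouth","cartridge_center","tray","mug","tumbler","jar"]:
        print(t,[(np.round(d["xy"]).tolist(),round(d["confidence"],2)) for d in spot_point(c,t)][:4])
print(get_obs()["time"])
E
```

```text
pics
{'time': 0.0, 'q': [1.169, 0.592, 0.048, 1.61, -0.033, 0.943, -0.034], 'qd': [0.001, 0.0, 0.0, -0.0, 0.0, 0.0, 0.0], 'tau': [-0.0, -54.869, 1.547, -19.813, 0.01, 0.009, -0.0], 'tcp_pos': [0.22, -0.69, 0.255], 'orientation': [-0.32, 2.057, -2.053], 'contact_force': [-0.417, 0.617, -0.524], 'torque': [0.016, 0.012, 0.002], 'gripper_width': 0.999}
side [[616.7, 0.0, 312.0], [0.0, 616.7, 238.3], [0.0, 0.0, 1.0]] [[-0.76, -0.44, 0.479, -0.092], [-0.65, 0.513, -0.56, 0.836], [0.001, -0.737, -0.676, 1.095], [0.0, 0.0, 0.0, 1.0]]
unit [([259.0, 327.0], 0.82)]
well_mouth [([259.0, 279.0], 0.77)]
cartridge_center [([190.0, 286.0], 0.67), ([308.0, 371.0], 0.62)]
tray [([382.0, 227.0], 0.64)]
mug [([260.0, 233.0], 0.83)]
tumbler [([187.0, 412.0], 0.89)]
jar [([448.0, 188.0], 0.85)]
top [[434.1, 0.0, 316.8], [0.0, 434.1, 249.6], [0.0, 0.0, 1.0]] [[-0.023, -0.996, 0.085, 0.55], [-1.0, 0.025, 0.019, 0.003], [-0.021, -0.085, -0.996, 1.202], [0.0, 0.0, 0.0, 1.0]]
unit [([241.0, 274.0], 0.69), ([405.0, 277.0], 0.35)]
well_mouth [([234.0, 274.0], 0.57)]
cartridge_center [([228.0, 342.0], 0.85), ([226.0, 204.0], 0.78), ([241.0, 274.0], 0.37)]
tray [([405.0, 280.0], 0.9), ([502.0, 291.0], 0.74)]
mug [([325.0, 204.0], 0.63), ([151.0, 302.0], 0.3)]
tumbler [([152.0, 302.0], 0.88)]
jar [([502.0, 292.0], 0.62)]
wrist [[371.6, 0.0, 320.5], [0.0, 371.6, 238.1], [0.0, 0.0, 1.0]] [[0.305, -0.915, -0.263, 0.286], [-0.952, -0.293, -0.084, -0.671], [-0.0, 0.276, -0.961, 0.375], [0.0, 0.0, 0.0, 1.0]]
unit []
well_mouth []
cartridge_center []
tray []
mug []
tumbler []
jar []
1.2
```

View pics/side0.png

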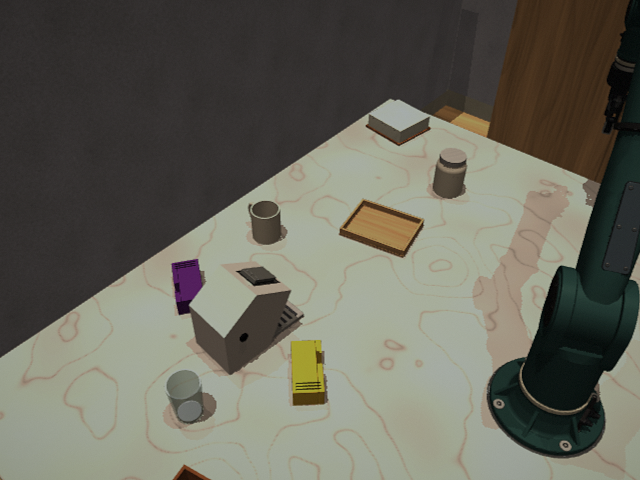

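View pics/top0.png

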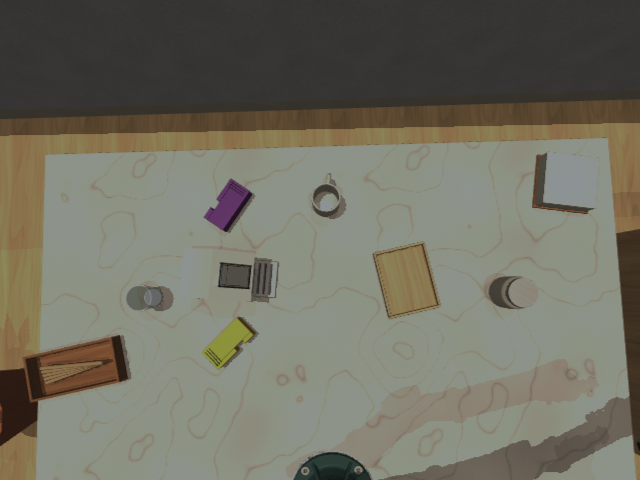

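In the side view the unit is at about (240,310) with a dark cartridge top at (255,273). A purple look-alike lies at (187,285) and a yellow one at (308,371). In the top view the candidates are purple (226,204), yellow (228,342), and the grey one in the unit's well (236,274). The grey one fits because it is loose-grey and sits in the well. I'll confirm it in enlarged crops.

```bash
python3 - <<'E'
import cv2,numpy as np
a=cv2.imread("pics/top0.png")[230:320,170:290]; b=cv2.imread("pics/side0.png")[240:390,180:320]
f=lambda x,s:np.clip(cv2.resize(x,None,fx=s,fy=s,interpolation=cv2.INTER_CUBIC).astype(float)*1.3,0,255).astype(np.uint8)
cv2.imwrite("pics/c_top.png",f(a,6)); cv2.imwrite("pics/c_side.png",f(b,4))
E
```

```text
(no output)
```

View pics/c_top.png

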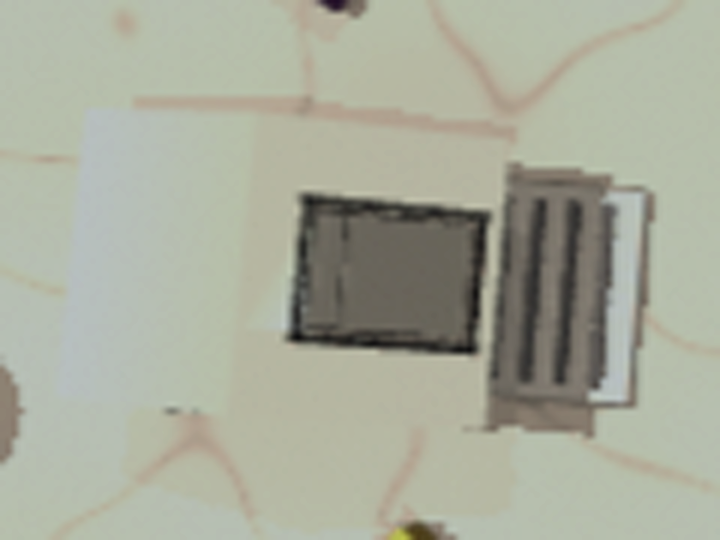

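View pics/c_side.png

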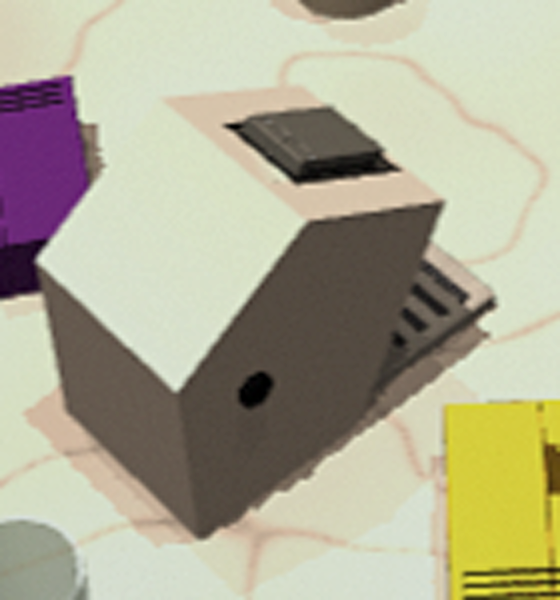

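Confirmed: the grey cartridge in the white unit is the target. Next I'll fit the unit pose from the opening and base corners, and crop the tray.

```bash
cat > h.py <<'E'
import numpy as np, cv2
from bench import *
from scipy.optimize import least_squares
from scipy.spatial.transform import Rotation as R
CI={c:camera_info(c) for c in ("side","top")}
def proj(c,P):
    i=CI[c];T=np.linalg.inv(i["cam_to_world"]);p=np.atleast_2d(P)@T[:3,:3].T+T[:3,3]
    return (p/p[:,2:])@np.array(i["mtx"])[:2].T
def w(pose,L):
    c,s=np.cos(pose[2]),np.sin(pose[2]);L=np.atleast_2d(L)
    return np.c_[pose[0]+c*L[:,0]-s*L[:,1],pose[1]+s*L[:,0]+c*L[:,1],L[:,2]]
def face(u,y,s=0): return [-.01+.866*u-.5*s,y,.154+.5*u+.866*s]
def fit(obs,x0):
    def f(x): return np.concatenate([(proj(c,w(x,L))[0]-px) for c,L,px in obs])
    r=least_squares(f,x0,x_scale=[.01,.01,.05],loss="soft_l1");return r.x,f(r.x).reshape(-1,2)
E
cat > fu.py <<'E'
from h import *
T=lambda x,y:np.array([x/6+170,y/6+230])-.4
S=lambda x,y:np.array([x/4+180,y/4+240])-.4
obs=[("top",face(.034,-.025),T(302,195)),("top",face(-.034,-.025),T(491,212)),("top",face(-.034,.025),T(475,353)),("top",face(.034,.025),T(287,340)),
("side",face(.034,-.025),S(225,124)),("side",face(.034,.025),S(300,183)),("side",face(-.034,.025),S(401,170)),
("side",[.13,.06,0],S(203,538)),("side",[.13,-.06,0],S(68,412))]
x,r=fit(obs,[.51,.15,1.57]);print("unit",x.round(4));print(r.round(1).tolist())
m=w(x,face(0,0))[0];print("mouth",m.round(4),"out dir",(w([0,0,x[2]],[[-.5,0,.866]])[0]).round(3))
E
python3 fu.py; python3 - <<'E'
import cv2,numpy as np
a=cv2.imread("pics/top0.png")[230:330,360:460]; b=cv2.imread("pics/side0.png")[190:265,330:430]
f=lambda x,s:np.clip(cv2.resize(x,None,fx=s,fy=s,interpolation=cv2.INTER_CUBIC).astype(float)*1.3,0,255).astype(np.uint8)
cv2.imwrite("pics/t2.png",np.vstack([f(a,6)])); cv2.imwrite("pics/t3.png",f(b,6))
E
```

```text
unit [0.583  0.2314 1.4703]
[[2.6, 1.8], [-2.0, 1.5], [-1.1, -1.7], [3.1, -1.4], [3.6, 1.3], [0.1, -0.8], [-2.9, -0.5], [-0.3, 1.1], [-0.1, -0.3]]
mouth [0.582  0.2215 0.154 ] out dir [-0.05  -0.497  0.866]
```

View pics/t2.png

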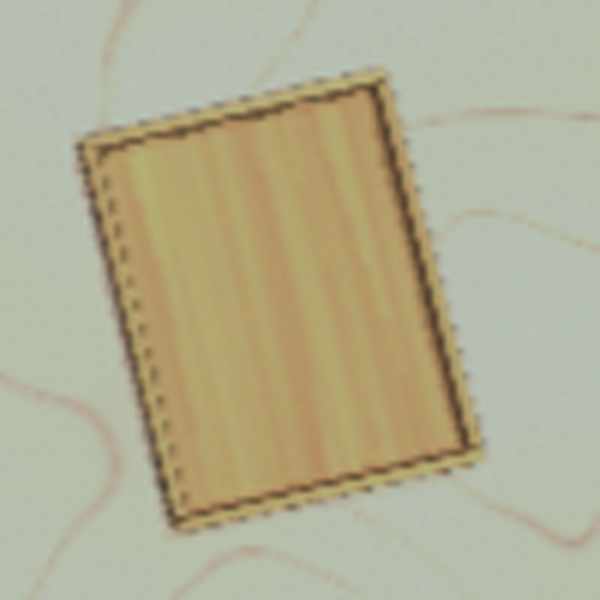

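View pics/t3.png

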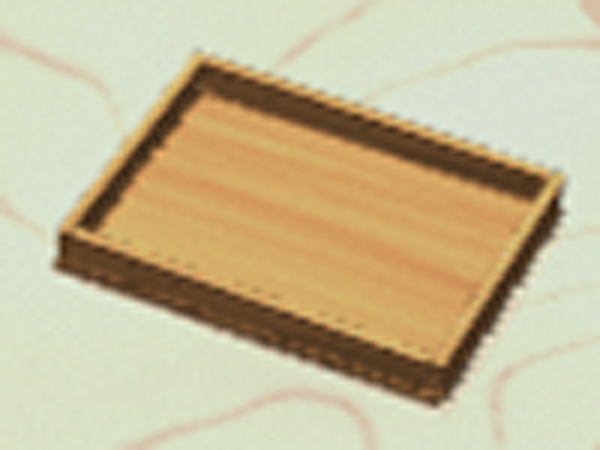

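The dark outline is a bezel larger than the opening, so I'll fit a margin parameter as well, together with the tray.

```bash
cat > fu.py <<'E'
from h import *
T=lambda x,y:np.array([x/6+170,y/6+230])-.4
S=lambda x,y:np.array([x/4+180,y/4+240])-.4
def ob(b,c):
 U=.034+b;Y=.025+c
 return [("top",face(U,-Y),T(302,195)),("top",face(-U,-Y),T(491,212)),("top",face(-U,Y),T(475,353)),("top",face(U,Y),T(287,340)),
("side",face(U,-Y),S(225,124)),("side",face(U,Y),S(300,183)),("side",face(-U,Y),S(401,170)),
("side",[.13,.06,0],S(203,538)),("side",[.13,-.06,0],S(68,412))]
def f(x): return np.concatenate([(proj(c,w(x,L))[0]-px) for c,L,px in ob(x[3],x[4])])
r=least_squares(f,[.58,.23,1.47,0,0],x_scale=[.01,.01,.05,.005,.005],loss="soft_l1");x=r.x
print("unit",x.round(4));print(f(x).reshape(-1,2).round(1).tolist())
m=w(x,face(0,0))[0];print("mouth",m.round(4),"out dir",(w([0,0,x[2]],[[-.5,0,.866]])[0]).round(3))
T=lambda x,y:np.array([x/6+360,y/6+230])-.4
S=lambda x,y:np.array([x/6+330,y/6+190])-.4
h=[.091,.071]
obs=[("top",[h[0],h[1],.024],T(80,142)),("top",[h[0],-h[1],.024],T(384,72)),("top",[-h[0],-h[1],.024],T(482,455)),("top",[-h[0],h[1],.024],T(175,530)),
("side",[h[0],h[1],.024],S(62,232)),("side",[h[0],-h[1],.024],S(198,55)),("side",[-h[0],-h[1],.024],S(563,178)),("side",[-h[0],h[1],.024],S(440,368)),
("side",[-h[0],h[1],0],S(440,405)),("side",[h[0],h[1],0],S(58,264))]
x,r=fit(obs,[.49,-.2,0.2]);print("tray",x.round(4));print(r.round(1).tolist())
o=get_obs();print(R.from_rotvec(o["orientation"]).as_matrix().round(3))
E
python3 fu.py
```

```text
unit [0.5833 0.2316 1.4743 0.0054 0.0042]
[[0.4, -0.3], [0.2, -0.2], [0.8, -0.1], [0.7, 0.1], [0.3, 0.5], [-0.5, 0.5], [-0.1, 0.2], [-0.2, 1.2], [-0.2, -0.1]]
mouth [0.5824 0.2216 0.154 ] out dir [-0.048 -0.498  0.866]
tray [ 0.5641 -0.2152  0.2047]
[[0.0, -0.6], [0.3, -0.8], [0.8, 1.1], [0.3, 0.7], [-1.1, -0.2], [-0.4, -0.5], [0.7, -0.2], [0.5, 0.4], [-0.4, 1.1], [-0.7, 1.3]]
[[-0.953 -0.     0.304]
 [-0.304  0.    -0.953]
 [-0.    -1.    -0.   ]]
```

```bash
cat >> h.py <<'E'
UP=np.array([.5833,.2316,1.4743]); TP=np.array([.5641,-.2152,.2047])
def to(target,name=""):
    o=get_obs();M=R.from_rotvec(o["orientation"]).as_matrix();d=M.T@(np.array(target)-o["tcp_pos"])/.04
    print(name,"rows xyz",d.round(2),"norm",np.linalg.norm(d).round(2))
def st():
    o=get_obs();M=R.from_rotvec(o["orientation"]).as_matrix()
    a=np.arctan2(M[1,2],M[0,2]);t=UP[2]-np.pi/2
    c,s=np.cos(UP[2]),np.sin(UP[2]);d=o["tcp_pos"]-np.array([UP[0],UP[1],0])
    print("t",round(o["time"],2),"tcp",o["tcp_pos"].round(4),"unitfr",np.round([c*d[0]+s*d[1],-s*d[0]+c*d[1],d[2]],4),"F",o["contact_force"].round(1),"w",round(o["gripper_width"],3),"turn",round(-np.degrees(t-a)*-1/ -6,3) if 0 else round(-np.degrees(t-a)/6,2),"y",M[:,1].round(3))
    print("q",o["q"].round(2))
E
python3 -m crank '[[1,-0.62,-0.3,-0.7,0],[1,-0.62,-0.3,-0.7,0],[1,-0.62,-0.3,-0.7,0],[1,-0.62,-0.3,-0.7,0],[1,-0.62,-0.3,-0.7,0]]'
python3 -c "
from h import *
st();to(w(UP,[-.036,0,.26])[0])"
```

```text
time: 1.62
tcp_pos: [0.2964, -0.518, 0.3169]
orientation: [-0.319, 2.055, -2.055]
contact_force: [0.5, -0.5, -0.8]
gripper_width: 0.297
t 1.62 tcp [ 0.2964 -0.518   0.3169] unitfr [-0.7738  0.2133  0.3169] F [ 0.5 -0.5 -0.8] w 0.297 turn -11.13 y [ 0. -0. -1.]
q [ 0.95  0.36  0.03  1.85 -0.01  0.93 -0.27]
 rows xyz [-12.17   1.42 -14.85] norm 19.25
```

```bash
python3 -m crank '[[1,-0.62,0,-0.76,0],[1,-0.62,0,-0.76,0],[1,-0.62,0,-0.76,0],[1,-0.62,0,-0.76,0],[1,-0.62,0,-0.76,0]]' >/dev/null
python3 -m crank '[[1,-0.62,0,-0.76,0],[1,-0.62,0,-0.76,0],[1,-0.62,0,-0.76,0],[1,-0.62,0,-0.76,0],[1,-0.62,0,-0.76,0]]' >/dev/null
python3 -c "
from h import *
st();to(w(UP,[-.036,0,.26])[0])"
```

```text
t 2.45 tcp [ 0.4402 -0.1529  0.3167] unitfr [-0.3965  0.1054  0.3167] F [1.  0.2 0.7] w -0.002 turn -11.13 y [ 0.001 -0.    -1.   ]
q [ 0.37  0.19 -0.16  2.1   0.04  0.85 -1.07]
 rows xyz [-5.97  1.42 -7.24] norm 9.5
```

```bash
python3 -m crank '[[1,0,0,0,-1],[1,0,0,0,-1],[1,0,0,0,-1],[1,0,0,0,-1],[1,0,0,0,-1]]' >/dev/null
python3 -m crank '[[1,0,0,0,-1],[1,0,0,0,-1],[1,0,0,0,-1],[1,0,0,0,-1],[1,0,0,0,-1]]' >/dev/null
python3 -m crank '[[1,0,0,0,-1],[1,0,0,0,-0.13],[1,0,0,0,0]]' >/dev/null
python3 -c "
from h import *
st();to(w(UP,[-.036,0,.26])[0])"
```

```text
t 3.53 tcp [ 0.4398 -0.1548  0.3164] unitfr [-0.3984  0.1056  0.3164] F [ 0.9 -0.  -0.1] w 0.002 turn -0.02 y [ 0. -0. -1.]
q [ 0.53  0.2  -0.34  2.1   0.09  0.86  0.04]
 rows xyz [-9.07  1.41  2.62] norm 9.54
```

```bash
python3 -m crank '[[1,-0.91,0.1,0.26,0],[1,-0.91,0.1,0.26,0],[1,-0.91,0.1,0.26,0],[1,-0.91,0.1,0.26,0],[1,-0.91,0.1,0.26,0]]' >/dev/null
python3 -m crank '[[1,-0.91,0.1,0.26,0],[1,-0.91,0.1,0.26,0],[1,-0.91,0.1,0.26,0],[1,-0.91,0.1,0.26,0],[1,-0.91,0.1,0.26,0]]' >/dev/null
python3 -m crank '[[1,0,0,0,0],[1,0,0,0,0]]' >/dev/null
python3 - <<'E'
from h import *
st();to(w(UP,[-.036,0,.215])[0])
for c in ("wrist","side"): cv2.imwrite(f"pics/{c}1.png",read_camera(c)[:,:,::-1])
E
```

```text
t 4.53 tcp [0.5783 0.2011 0.2759] unitfr [-0.0309  0.002   0.2759] F [-1.1 -1.1 -0.4] w 0.002 turn 0.03 y [-0.     0.002 -1.   ]
q [-0.1   0.46 -0.43  1.84  0.24  0.9  -0.73]
 rows xyz [0.13 1.52 0.05] norm 1.53
```

View pics/wrist1.png

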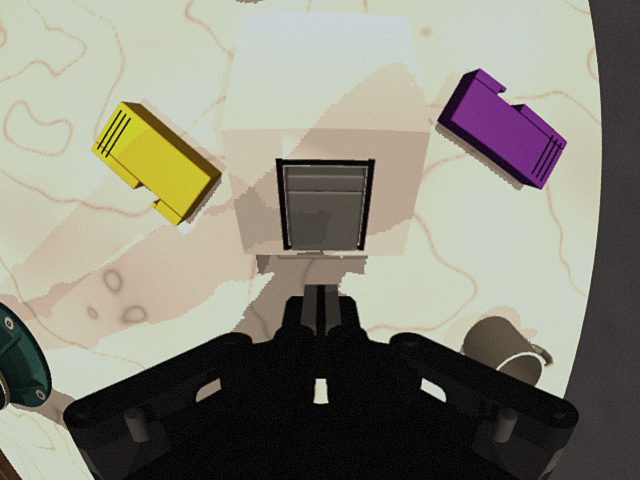

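View pics/side1.png

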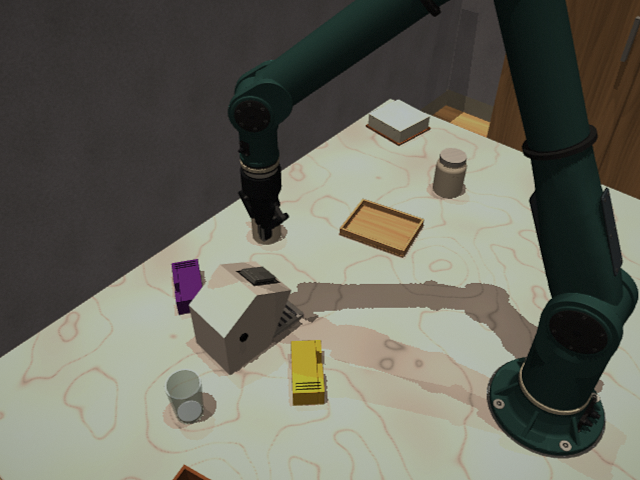

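The wrist view shows the shut fingers at about (320,300), in line with the cartridge top, whose bezel corners are (277,159), (375,159), (365,249) and (285,249). I'll check the unit fit against these fisheye corners.

```bash
python3 - <<'E'
from h import *
i=camera_info("wrist");T=np.linalg.inv(i["cam_to_world"]);K=np.array(i["mtx"])
U,Y=.0394,.0292
for L in (face(U,-Y),face(U,Y),face(-U,-Y),face(-U,Y),face(0,0,.01)):
    p=T[:3,:3]@w(UP,L)[0]+T[:3,3];th=np.arctan2(np.hypot(p[0],p[1]),p[2]);d=p[:2]/np.linalg.norm(p[:2])
    print((K[:2,2]+K[0,0]*th*d).round(1))
st();to(w(UP,[-.036,0,.210])[0])
E
```

```text
[374.3 150.6]
[275.7 150.4]
[364.  241.9]
[284.3 241.9]
[324.8 210.9]
t 4.63 tcp [0.5781 0.1968 0.2759] unitfr [-0.0351  0.0018  0.2759] F [-0.1 -0.8  0.4] w 0.001 turn -0.01 y [-0.001 -0.001 -1.   ]
q [-0.09  0.45 -0.43  1.84  0.24  0.9  -0.73]
 rows xyz [0.02 1.65 0.05] norm 1.65
```

```bash
python3 -m crank '[[1,0,0.55,0.05,0],[1,0,0.55,0,0],[1,0,0.5,0,0],[1,0,0,0,0]]' >/dev/null
python3 -c "
from h import *
st();to(w(UP,[-.031,0,.1964])[0])"
```

```text
t 4.97 tcp [0.5778 0.1935 0.2087] unitfr [-0.0385  0.0018  0.2087] F [-0.4 -0.3 -0.8] w 0.001 turn -0.04 y [-0.007 -0.005 -1.   ]
q [-0.12  0.53 -0.4   1.9   0.28  0.77 -0.77]
 rows xyz [-0.19  0.31  0.05] norm 0.36
```

```bash
python3 -m crank '[[1,-0.13,0.2,0,0],[1,-0.06,0.11,0,0],[1,0,0,0,0]]' 
python3 -c "
from h import *
st();to(w(UP,[-.026,0,.1877])[0])"
```

```text
time: 5.22
tcp_pos: [0.5812, 0.2057, 0.2002]
orientation: [-1.161, 1.28, -1.279]
contact_force: [-0.4, 0.2, -0.2]
gripper_width: 0.004
t 5.22 tcp [0.5812 0.2057 0.2002] unitfr [-0.026  -0.0004  0.2002] F [-0.4  0.2 -0.2] w 0.004 turn 0.0 y [ 0.001  0.001 -1.   ]
q [-0.14  0.55 -0.39  1.89  0.29  0.75 -0.79]
 rows xyz [ 0.    0.31 -0.01] norm 0.31
```

```bash
python3 -m crank '[[1,-0.06,0.11,0,0],[1,-0.06,0.11,0,0],[1,0,0,0,0]]' 
python3 -c "
from h import *
st()"
python3 -m crank '[[1,-0.05,0.09,0,0],[1,0,0,0,0]]' 
python3 -c "
from h import *
st()"
```

```text
time: 5.47
tcp_pos: [0.5814, 0.2105, 0.1908]
orientation: [-1.162, 1.28, -1.279]
contact_force: [0.1, 0.6, 0.6]
gripper_width: -0.002
t 5.47 tcp [0.5814 0.2105 0.1908] unitfr [-2.120e-02 -1.000e-04  1.908e-01] F [0.1 0.6 0.6] w -0.002 turn 0.01 y [-0.  0. -1.]
q [-0.15  0.56 -0.39  1.9   0.3   0.74 -0.8 ]
time: 5.63
tcp_pos: [0.582, 0.2104, 0.1876]
orientation: [-1.164, 1.279, -1.282]
contact_force: [0.2, -3.4, 5.0]
gripper_width: 0.001
t 5.63 tcp [0.582  0.2104 0.1876] unitfr [-0.0213 -0.0007  0.1876] F [ 0.2 -3.4  5. ] w 0.001 turn -0.0 y [-0.    -0.003 -1.   ]
q [-0.15  0.57 -0.38  1.9   0.31  0.74 -0.81]
```

```bash
python3 -m crank '[[1,-0.05,0.09,0,0],[1,0,0,0,0]]' 
python3 -m crank '[[1,-0.04,0.07,0,0],[1,0,0,0,0]]'
```

```text
time: 5.8
tcp_pos: [0.5823, 0.2118, 0.1844]
orientation: [-1.164, 1.279, -1.283]
contact_force: [-0.6, -3.8, 6.4]
gripper_width: 0.001
time: 5.97
tcp_pos: [0.5824, 0.2133, 0.1817]
orientation: [-1.164, 1.279, -1.283]
contact_force: [-0.5, -4.8, 7.4]
gripper_width: 0.002
```

```bash
python3 -m crank '[[1,-0.03,0.05,0,0],[1,0,0,0,0]]' 
python3 -m crank '[[1,-0.03,0.05,0,0],[1,0,0,0,0],[1,0,0,0,0]]'
```

```text
time: 6.13
tcp_pos: [0.5825, 0.2144, 0.1799]
orientation: [-1.164, 1.279, -1.284]
contact_force: [-1.9, -5.4, 7.5]
gripper_width: 0.002
time: 6.38
tcp_pos: [0.5832, 0.2142, 0.1796]
orientation: [-1.164, 1.278, -1.287]
contact_force: [-2.8, -8.6, 18.0]
gripper_width: -0.003
```

The force jumped to about 20 N and the motion stopped, so it has reached the solid stop. I'll withdraw along the axis.

```bash
python3 -m crank '[[1,0.15,-0.26,0,0],[1,0.25,-0.43,0,0],[1,0.4,-0.7,0,0],[1,0.4,-0.7,0,0],[0,0.4,-0.7,0,0]]' 
python3 -m crank '[[0,0,0,0,0],[0,0,0,0,0],[0,0,0,0,0],[0,0,0,0,0],[0,0,0,0,0]]'
python3 - <<'E'
from h import *
st();
for c in ("wrist","side","top"): cv2.imwrite(f"pics/{c}2.png",read_camera(c)[:,:,::-1])
a=cv2.imread("pics/side2.png")[180:390,160:320]; cv2.imwrite("pics/s2c.png",cv2.resize(a,None,fx=2.8,fy=2.8,interpolation=cv2.INTER_CUBIC))
E
```

```text
time: 6.8
tcp_pos: [0.5758, 0.1539, 0.2897]
orientation: [-1.162, 1.28, -1.278]
contact_force: [0.6, 0.7, -0.6]
gripper_width: 0.126
time: 7.22
tcp_pos: [0.5752, 0.1548, 0.2872]
orientation: [-1.165, 1.281, -1.278]
contact_force: [-0.4, -0.7, -0.3]
gripper_width: 0.844
t 7.22 tcp [0.5752 0.1548 0.2872] unitfr [-0.0772  0.0006  0.2872] F [-0.4 -0.7 -0.3] w 0.844 turn 0.02 y [-0.003 -0.    -1.   ]
q [-0.02  0.42 -0.44  1.86  0.22  0.9  -0.65]
```

View pics/s2c.png

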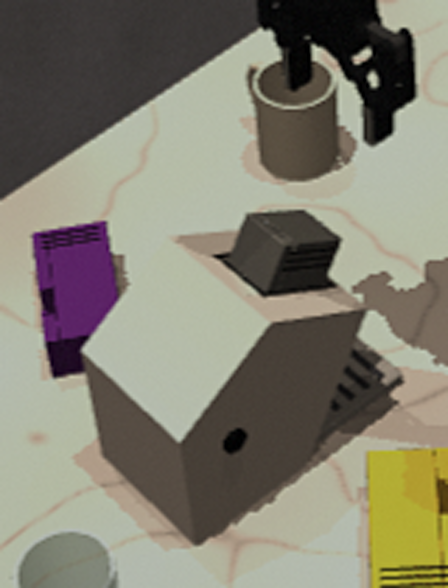

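View pics/wrist2.png

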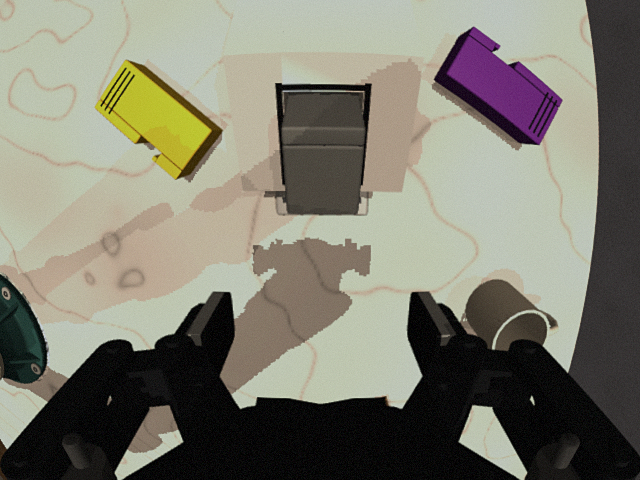

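It has sprung out, now about 40 mm proud and centred at (322,150) in the wrist view. Next I'll go over it and down for the grasp.

```bash
python3 -m crank '[[0,-0.64,0.3,0,0],[0,-0.64,0.3,0,0],[0,0,0.3,0,0],[0,0,0.3,0,0],[0,0,0,0,0]]' >/dev/null
python3 -m crank '[[0,0,0,0,0]]' >/dev/null
python3 - <<'E'
from h import *
st();to(w(UP,[-.026,0,.184])[0])
E
```

```text
t 7.87 tcp [0.5806 0.2034 0.2394] unitfr [-0.0283 -0.      0.2394] F [ 1.3  0.5 -0.6] w 0.995 turn -0.01 y [-0.003 -0.002 -1.   ]
q [-0.11  0.5  -0.42  1.86  0.27  0.83 -0.76]
 rows xyz [-0.06  1.39  0.  ] norm 1.39
```

```bash
python3 -m crank '[[0,-0.04,0.35,0,0],[0,0,0.35,0,0],[0,0,0.35,0,0],[0,0,0.3,0,0],[0,0,0,0,0]]' >/dev/null
python3 - <<'E'
from h import *
st();to(w(UP,[-.026,0,.184])[0])
for c in ("side",): cv2.imwrite(f"pics/{c}3.png",read_camera(c)[:,:,::-1])
a=cv2.imread("pics/side3.png")[180:390,160:320]; cv2.imwrite("pics/s3c.png",cv2.resize(a,None,fx=2.8,fy=2.8,interpolation=cv2.INTER_CUBIC))
E
```

```text
t 8.28 tcp [0.5803 0.2048 0.1848] unitfr [-0.027   0.0004  0.1848] F [-0.2 -0.4 -0.1] w 1.003 turn -0.01 y [-0.003 -0.002 -1.   ]
q [-0.14  0.57 -0.39  1.9   0.31  0.73 -0.8 ]
 rows xyz [-0.02  0.02  0.01] norm 0.03
```

View pics/s3c.png

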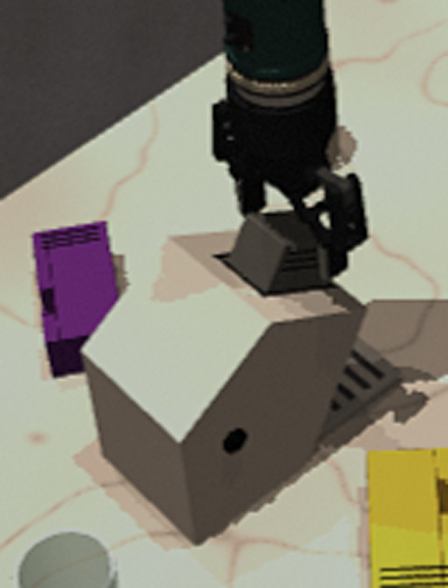

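The jaws straddle the cartridge, so I'll close them.

```bash
python3 -m crank '[[1,0,0,0,0],[1,0,0,0,0],[1,0,0,0,0],[1,0,0,0,0],[1,0,0,0,0]]'
python3 -m crank '[[1,0,0,0,0],[1,0.05,-0.087,0,0],[1,0.1,-0.173,0,0],[1,0.1,-0.173,0,0],[1,0,0,0,0]]'
python3 - <<'E'
from h import *
st()
E
```

```text
time: 8.75
tcp_pos: [0.5818, 0.2069, 0.1878]
orientation: [-1.16, 1.279, -1.28]
contact_force: [0.1, -0.6, 4.6]
gripper_width: 0.529
time: 9.17
tcp_pos: [0.5807, 0.1965, 0.2055]
orientation: [-1.16, 1.28, -1.28]
contact_force: [-0.1, 1.1, -0.1]
gripper_width: 0.524
t 9.17 tcp [0.5807 0.1965 0.2055] unitfr [-0.0351 -0.0008  0.2055] F [-0.1  1.1 -0.1] w 0.524 turn -0.01 y [ 0.002  0.001 -1.   ]
q [-0.11  0.54 -0.4   1.9   0.29  0.76 -0.78]
```

```bash
python3 -m crank '[[1,0.2,-0.346,0,0],[1,0.25,-0.433,0,0],[1,0.25,-0.433,0,0],[1,0.25,-0.433,0,0],[1,0.25,-0.433,0,0]]'
python3 -m crank '[[1,0.25,-0.433,0,0],[1,0,0,0,0],[1,0,0,0,0]]'
python3 - <<'E'
from h import *
st()
for c in ("side","top"): cv2.imwrite(f"pics/{c}4.png",read_camera(c)[:,:,::-1])
E
```

```text
time: 9.58
tcp_pos: [0.575, 0.1468, 0.2883]
orientation: [-1.165, 1.28, -1.281]
contact_force: [0.4, -0.9, -2.0]
gripper_width: 0.528
time: 9.83
tcp_pos: [0.5749, 0.1371, 0.3053]
orientation: [-1.161, 1.28, -1.283]
contact_force: [0.1, -0.2, -1.7]
gripper_width: 0.527
t 9.83 tcp [0.5749 0.1371 0.3053] unitfr [-0.0948 -0.0007  0.3053] F [ 0.1 -0.2 -1.7] w 0.527 turn -0.02 y [ 0.001 -0.001 -1.   ]
q [ 0.02  0.4  -0.45  1.86  0.21  0.93 -0.62]
```

View pics/side4.png

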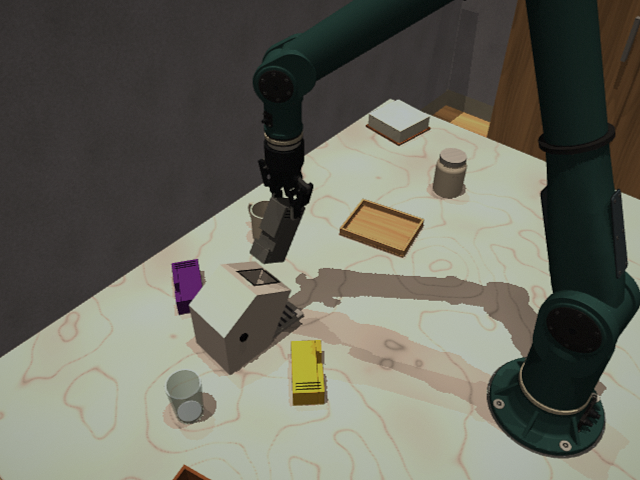

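The cartridge is clear of the well and still held leaning 30°. I'll carry it to the tray and turn the tool into line with the tray.

```bash
python3 -m crank '[[1,0.4,-0.05,0,-0.96],[1,0.5,0,0,-0.96],[1,0.5,0,0,-0.96],[1,0.5,0,0,0],[1,0.5,0,0,0]]' >/dev/null
python3 - <<'E'
from h import *
st();to(w(TP,[0,-.064,.26])[0])
E
```

```text
t 10.35 tcp [0.5824 0.0437 0.3047] unitfr [-0.1871 -0.0173  0.3047] F [-0.2 -0.  -2.1] w 0.531 turn 2.9 y [-0.004  0.    -1.   ]
q [ 0.22  0.4  -0.5   1.87  0.23  0.94 -0.18]
 rows xyz [ 7.84  1.12 -1.78] norm 8.12
```

```bash
python3 -m crank '[[1,0.78,0,-0.18,0],[1,0.78,0,-0.18,0],[1,0.78,0,-0.18,0],[1,0.78,0,-0.18,0],[1,0.78,0,-0.18,0]]' >/dev/null
python3 -m crank '[[1,0.78,0.1,-0.18,0],[1,0.78,0.2,-0.18,0],[1,0.78,0.2,-0.18,0],[1,0.6,0.2,-0.15,0],[1,0.5,0.2,-0.1,0]]' >/dev/null
python3 -m crank '[[1,0,0,0,0],[1,0,0,0,0]]' >/dev/null
python3 - <<'E'
from h import *
st();to(w(TP,[0,-.064,.165])[0])
for c in ("side",): cv2.imwrite(f"pics/{c}5.png",read_camera(c)[:,:,::-1])
a=cv2.imread("pics/side5.png")[100:300,300:480]; cv2.imwrite("pics/s5c.png",cv2.resize(a,None,fx=3,fy=3,interpolation=cv2.INTER_CUBIC))
E
```

```text
t 11.35 tcp [ 0.5759 -0.258   0.2681] unitfr [-0.488  -0.0398  0.2681] F [-0.4  1.2 -2.2] w 0.527 turn 2.86 y [-0.004  0.002 -1.   ]
q [ 0.65  0.49 -0.42  1.8   0.25  0.91  0.32]
 rows xyz [ 0.5   2.58 -0.06] norm 2.62
```

View pics/s5c.png

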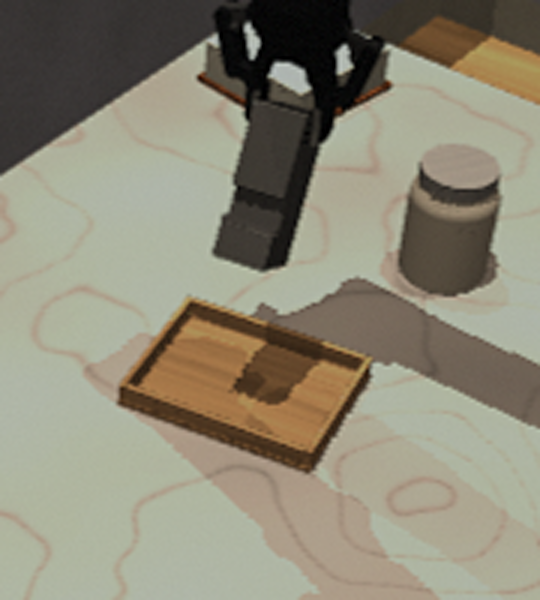

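```bash
python3 -m crank '[[1,0.2,0.5,-0.06,0],[1,0.2,0.6,0,0],[1,0.1,0.6,0,0],[1,0,0.5,0,0],[1,0,0.3,0,0]]' >/dev/null
python3 -m crank '[[1,0,0,0,0],[1,0,0,0,0]]' >/dev/null
python3 - <<'E'
from h import *
st();to(w(TP,[0,-.064,.14])[0])
E
```

```text
t 11.98 tcp [ 0.5793 -0.2754  0.1704] unitfr [-0.5051 -0.0449  0.1704] F [ 0.5 -0.1 -1.4] w 0.526 turn 2.9 y [-0.     0.001 -1.   ]
q [ 0.63  0.61 -0.38  1.86  0.32  0.73  0.29]
 rows xyz [ 0.05  0.76 -0.07] norm 0.77
```

```bash
python3 -m crank '[[1,0.05,0.35,-0.07,0],[1,0,0.3,0,0],[1,0,0.1,0,0],[1,0,0,0,0]]'
python3 -m crank '[[1,0,0.1,0,0],[1,0,0.05,0,0],[1,0,0,0,0]]'
python3 - <<'E'
from h import *
st()
for c in ("side",): cv2.imwrite(f"pics/{c}6.png",read_camera(c)[:,:,::-1])
a=cv2.imread("pics/side6.png")[100:300,300:480]; cv2.imwrite("pics/s6c.png",cv2.resize(a,None,fx=3,fy=3,interpolation=cv2.INTER_CUBIC))
E
```

```text
time: 12.32
tcp_pos: [0.576, -0.2793, 0.1399]
orientation: [-1.3, 1.058, -1.055]
contact_force: [0.4, -0.1, -1.2]
gripper_width: 0.526
time: 12.57
tcp_pos: [0.5771, -0.2798, 0.1348]
orientation: [-1.299, 1.056, -1.057]
contact_force: [-0.0, 0.2, -1.8]
gripper_width: 0.527
t 12.57 tcp [ 0.5771 -0.2798  0.1348] unitfr [-0.5097 -0.0431  0.1348] F [-0.   0.2 -1.8] w 0.527 turn 2.88 y [ 0.001 -0.    -1.   ]
q [ 0.62  0.66 -0.35  1.88  0.35  0.67  0.27]
```

View pics/s6c.png

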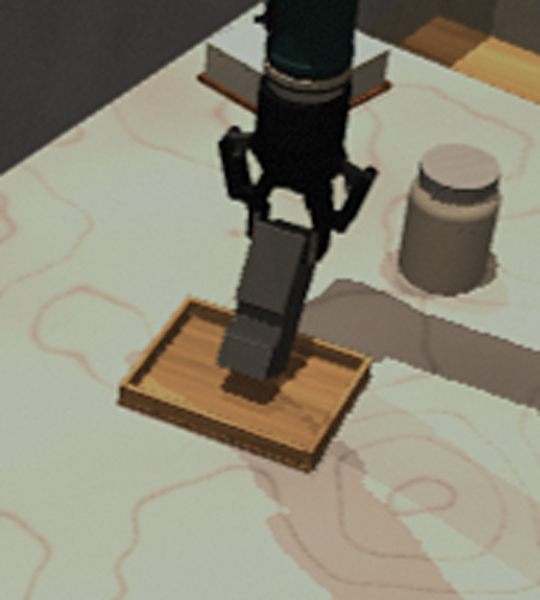

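```bash
python3 -m crank '[[1,0,0.06,0,0],[1,0,0.06,0,0],[1,0,0,0,0]]'
python3 -m crank '[[1,0,0.06,0,0],[1,0,0,0,0]]'
python3 -m crank '[[1,0,0.06,0,0],[1,0,0,0,0]]'
```

```text
time: 12.87
tcp_pos: [0.5778, -0.2818, 0.1336]
orientation: [-1.301, 1.054, -1.061]
contact_force: [-4.5, -0.7, 18.7]
gripper_width: 0.53
time: 13.03
tcp_pos: [0.5784, -0.2836, 0.1329]
orientation: [-1.302, 1.053, -1.064]
contact_force: [-5.6, -3.3, 25.4]
gripper_width: 0.53
time: 13.2
tcp_pos: [0.579, -0.2859, 0.1318]
orientation: [-1.303, 1.05, -1.068]
contact_force: [-5.2, -6.1, 30.4]
gripper_width: 0.525
```

```bash
python3 -m crank '[[1,-0.1,-0.04,0,0],[1,-0.1,-0.03,0,0],[1,-0.1,-0.02,0,0],[1,-0.1,-0.02,0,0],[1,0,0,0,0]]'
python3 -m crank '[[1,-0.1,-0.01,0,0],[1,-0.1,-0.01,0,0],[1,-0.1,0,0,0],[1,0,0,0,0]]'
python3 - <<'E'
from h import *
st()
for c in ("side",): cv2.imwrite(f"pics/{c}7.png",read_camera(c)[:,:,::-1])
a=cv2.imread("pics/side7.png")[100:300,300:480]; cv2.imwrite("pics/s7c.png",cv2.resize(a,None,fx=3,fy=3,interpolation=cv2.INTER_CUBIC))
E
```

```text
time: 13.62
tcp_pos: [0.5757, -0.266, 0.1322]
orientation: [-1.299, 1.051, -1.063]
contact_force: [-0.5, -2.8, 8.1]
gripper_width: 0.529
time: 13.95
tcp_pos: [0.5728, -0.2533, 0.1322]
orientation: [-1.298, 1.052, -1.061]
contact_force: [-0.2, -2.0, 6.6]
gripper_width: 0.53
t 13.95 tcp [ 0.5728 -0.2533  0.1322] unitfr [-0.4836 -0.0363  0.1322] F [-0.2 -2.   6.6] w 0.53 turn 2.88 y [ 0.005 -0.002 -1.   ]
q [ 0.58  0.64 -0.35  1.92  0.35  0.64  0.22]
```

View pics/s7c.png

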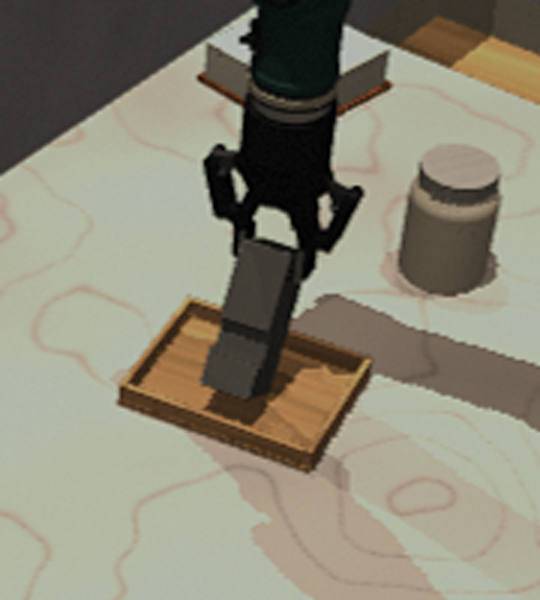

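The edge slid instead of pivoting because floor friction is too low. The unit is fixed and has a vertical side wall, so I can press the lower back of the cartridge against that wall until it sits flush. That turns it upright in the pads. I'll lift, turn and work out the path.

```bash
python3 -m crank '[[1,0,-0.6,0,0],[1,0,-0.9,0,0],[1,0,-0.9,0,0],[1,0,-0.9,0,0],[1,0,-0.7,0,-0.5]]' >/dev/null
python3 -m crank '[[1,0,0,0,-1],[1,0,0,0,-1],[1,0,0,0,-1],[1,0,0,0,-1],[1,0,0,0,-1]]' >/dev/null
python3 -m crank '[[1,0,0,0,-1],[1,0,0,0,-1],[1,0,0,0,-1],[1,0,0,0,-1],[1,0,0,0,-1]]' >/dev/null
python3 -m crank '[[1,0,0,0,-1],[1,0,0,0,-0.6],[1,0,0,0,0]]' >/dev/null
python3 - <<'E'
from h import *
st();to(w(UP,[.03,-.18,.30])[0])
def ray(c,px,z):
    i=CI[c];A=np.array(i["cam_to_world"]);d=A[:3,:3]@np.linalg.inv(np.array(i["mtx"]))@[*px,1];return A[:3,3]+d*(z-A[2,3])/d[2]
for n,p in (("purple",(228,205)),("purple edge",(245,228)),("mug",(326,201))): print(n,ray("top",p,.05).round(3))
E
```

```text
t 15.5 tcp [ 0.5701 -0.2522  0.2893] unitfr [-0.4828 -0.0335  0.2893] F [ 0.1 -0.3 -1.3] w 0.528 turn 14.99 y [-0.001  0.001 -1.   ]
q [ 0.87  0.52 -0.75  1.79  0.42  1.    1.42]
 rows xyz [ 3.65 -0.26 12.82] norm 13.34
purple [0.775 0.261 0.05 ]
purple edge [0.712 0.216 0.05 ]
mug [ 0.779 -0.003  0.05 ]
```

```bash
python3 -m crank '[[1,0.1,-0.1,0.9,0],[1,0.2,-0.1,0.95,0],[1,0.2,-0.06,0.95,0],[1,0.2,0,0.95,0],[1,0.2,0,0.95,0]]' >/dev/null
python3 -m crank '[[1,0.2,0,0.95,0],[1,0.2,0,0.95,0],[1,0.3,0,0.93,0],[1,0.3,0,0.93,0],[1,0.3,0,0.93,0]]' >/dev/null
python3 -m crank '[[1,0.3,0,0.9,0],[1,0.4,0,0.8,0],[1,0.4,0,0.7,0],[1,0.2,0,0.5,0],[1,0,0,0,0]]' >/dev/null
python3 - <<'E'
from h import *
st();to(w(UP,[.03,-.16,.205])[0])
E
```

```text
t 16.75 tcp [0.7581 0.2306 0.2996] unitfr [ 0.0159 -0.1741  0.2996] F [-0.2  0.9 -1.1] w 0.525 turn 15.03 y [-0.001  0.006 -1.   ]
q [ 0.04  0.74 -0.71  1.37  0.48  1.21  0.77]
 rows xyz [-0.35  2.37  0.34] norm 2.42
```

```bash
python3 -m crank '[[1,0,0.4,0.2,0],[1,0,0.6,0.15,0],[1,0,0.6,0,0],[1,0,0.5,0,0],[1,0,0.25,0,0]]' >/dev/null
python3 -m crank '[[1,-0.1,0,0,0],[1,-0.1,0,0,0],[1,0,0,0,0]]'
python3 - <<'E'
from h import *
st();to(w(UP,[.03,-.148,.205])[0])
for c in ("side","top"): cv2.imwrite(f"pics/{c}8.png",read_camera(c)[:,:,::-1])
a=cv2.imread("pics/side8.png")[180:380,150:330];b=cv2.imread("pics/top8.png")[150:350,130:310]
cv2.imwrite("pics/s8c.png",np.hstack([cv2.resize(v,(400,444),interpolation=cv2.INTER_CUBIC) for v in (a,b)]))
E
```

```text
time: 17.42
tcp_pos: [0.7513, 0.2383, 0.2079]
orientation: [-1.568, 0.077, -0.078]
contact_force: [0.1, 0.0, -1.0]
gripper_width: 0.529
t 17.42 tcp [0.7513 0.2383 0.2079] unitfr [ 0.0229 -0.1665  0.2079] F [ 0.1  0.  -1. ] w 0.529 turn 14.98 y [ 0.001  0.001 -1.   ]
q [ 0.01  0.81 -0.67  1.46  0.54  1.07  0.7 ]
 rows xyz [-0.46  0.07  0.18] norm 0.5
```

View pics/s8c.png

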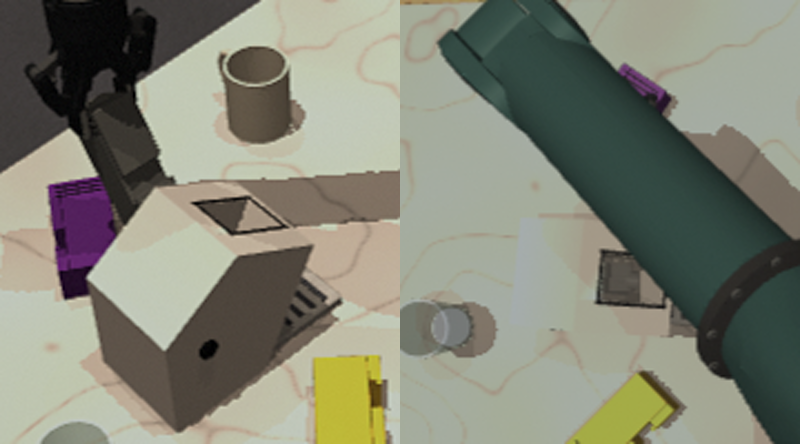

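Cartridge is beside the far wall, leaning away from it. I'll push toward the wall.

```bash
python3 -m crank '[[1,-0.15,0,0.1,0],[1,-0.15,0,0.08,0],[1,-0.15,0,0,0],[1,-0.15,0,0,0],[1,0,0,0,0]]'
python3 -m crank '[[1,-0.15,0,0,0],[1,-0.15,0,0,0],[1,0,0,0,0]]'
python3 -c "
from h import *
st()"
```

```text
time: 17.93
tcp_pos: [0.7334, 0.2479, 0.2097]
orientation: [-1.566, 0.067, -0.088]
contact_force: [7.3, 0.8, -1.5]
gripper_width: 0.523
time: 18.18
tcp_pos: [0.7229, 0.2483, 0.2109]
orientation: [-1.566, 0.065, -0.091]
contact_force: [8.2, -0.8, 1.9]
gripper_width: 0.524
t 18.18 tcp [0.7229 0.2483 0.2109] unitfr [ 0.0301 -0.1374  0.2109] F [ 8.2 -0.8  1.9] w 0.524 turn 14.97 y [ 0.016  0.003 -1.   ]
q [ 0.    0.77 -0.68  1.53  0.54  1.02  0.65]
```

```bash
python3 -m crank '[[1,-0.2,0,0,0],[1,-0.2,0,0,0],[1,-0.2,0,0,0],[1,-0.2,0,0,0],[1,0,0,0,0]]'
python3 -m crank '[[1,-0.15,0,0,0],[1,0,0,0,0]]'
python3 -c "
from h import *
st()"
```

```text
time: 18.6
tcp_pos: [0.6877, 0.2523, 0.2096]
orientation: [-1.567, 0.069, -0.084]
contact_force: [5.2, -0.9, 0.6]
gripper_width: 0.527
time: 18.77
tcp_pos: [0.6817, 0.2525, 0.2087]
orientation: [-1.567, 0.071, -0.083]
contact_force: [6.1, -0.1, 1.6]
gripper_width: 0.528
t 18.77 tcp [0.6817 0.2525 0.2087] unitfr [ 0.0303 -0.0959  0.2087] F [ 6.1 -0.1  1.6] w 0.528 turn 14.98 y [ 0.008  0.002 -1.   ]
q [ 0.    0.73 -0.68  1.62  0.54  0.98  0.61]
```

```bash
python3 -m crank '[[1,-0.08,0,0,0],[1,0,0,0,0]]'
python3 -m crank '[[1,-0.08,0,0,0],[1,0,0,0,0]]'
python3 -m crank '[[1,-0.08,0,0,0],[1,0,0,0,0]]'
python3 - <<'E'
from h import *
st()
cv2.imwrite(f"pics/side9.png",read_camera("side")[:,:,::-1])
a=cv2.imread("pics/side9.png")[160:360,150:330];cv2.imwrite("pics/s9c.png",cv2.resize(a,None,fx=3,fy=3,interpolation=cv2.INTER_CUBIC))
E
```

```text
time: 18.93
tcp_pos: [0.6785, 0.2527, 0.2082]
orientation: [-1.568, 0.072, -0.083]
contact_force: [5.3, -0.0, 0.7]
gripper_width: 0.524
time: 19.1
tcp_pos: [0.6751, 0.253, 0.2079]
orientation: [-1.568, 0.073, -0.082]
contact_force: [5.3, -0.0, 0.6]
gripper_width: 0.525
time: 19.27
tcp_pos: [0.6717, 0.2533, 0.2078]
orientation: [-1.568, 0.073, -0.082]
contact_force: [6.2, -1.3, 0.9]
gripper_width: 0.533
t 19.27 tcp [0.6717 0.2533 0.2078] unitfr [ 0.0301 -0.0859  0.2078] F [ 6.2 -1.3  0.9] w 0.533 turn 14.98 y [ 0.006  0.001 -1.   ]
q [ 0.    0.72 -0.69  1.64  0.53  0.97  0.6 ]
```

View pics/s9c.png

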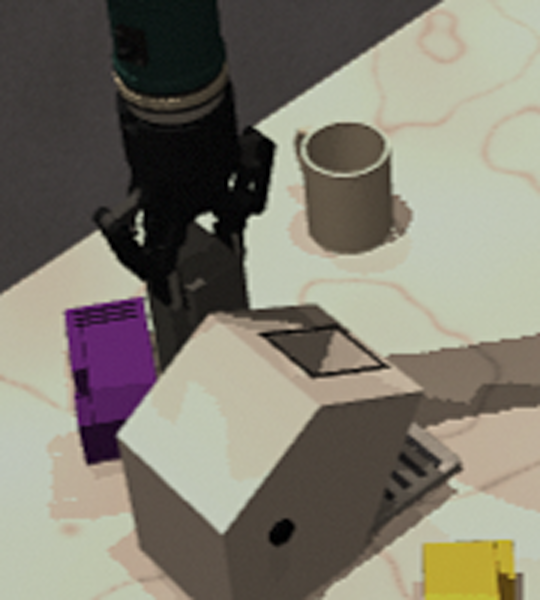

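```bash
python3 -m crank '[[1,-0.06,0,0,0],[1,0,0,0,0]]'
python3 -m crank '[[1,-0.06,0,0,0],[1,0,0,0,0]]'
python3 -m crank '[[1,-0.06,0,0,0],[1,0,0,0,0]]'
```

```text
time: 19.48
tcp_pos: [0.6707, 0.2532, 0.2077]
orientation: [-1.567, 0.072, -0.084]
contact_force: [8.1, 0.2, -1.2]
gripper_width: 0.525
time: 19.65
tcp_pos: [0.6705, 0.2531, 0.2078]
orientation: [-1.566, 0.07, -0.088]
contact_force: [12.0, 0.3, -2.9]
gripper_width: 0.53
time: 19.82
tcp_pos: [0.6703, 0.2531, 0.208]
orientation: [-1.565, 0.068, -0.092]
contact_force: [16.1, 0.6, -5.1]
gripper_width: 0.524
```

The force climbs with no further motion, so it is flush and upright. I'll back off, lift, and look.

```bash
python3 -m crank '[[1,0.3,0,0,0],[1,0.5,0,0,0],[1,0.5,-0.3,0,0],[1,0.2,-0.9,0,0],[1,0,-0.9,0,0]]' >/dev/null
python3 -m crank '[[1,0,-0.6,0,-0.97],[1,0,0,0,-0.97],[1,0,0,0,-0.97],[1,0,0,0,0]]' >/dev/null
python3 - <<'E'
from h import *
st();to(w(TP,[-.006,0,.30])[0])
cv2.imwrite(f"pics/side10.png",read_camera("side")[:,:,::-1])
a=cv2.imread("pics/side10.png")[80:320,150:370];cv2.imwrite("pics/s10c.png",cv2.resize(a,None,fx=2.4,fy=2.4,interpolation=cv2.INTER_CUBIC))
E
```

```text
t 20.57 tcp [0.7198 0.2484 0.3136] unitfr [ 0.0299 -0.1342  0.3136] F [ 0.2 -0.1 -3.5] w 0.526 turn 17.92 y [-0.005 -0.    -1.   ]
q [ 0.06  0.71 -0.8   1.43  0.51  1.22  0.99]
 rows xyz [ -6.36   0.36 -10.53] norm 12.31
```

View pics/s10c.png

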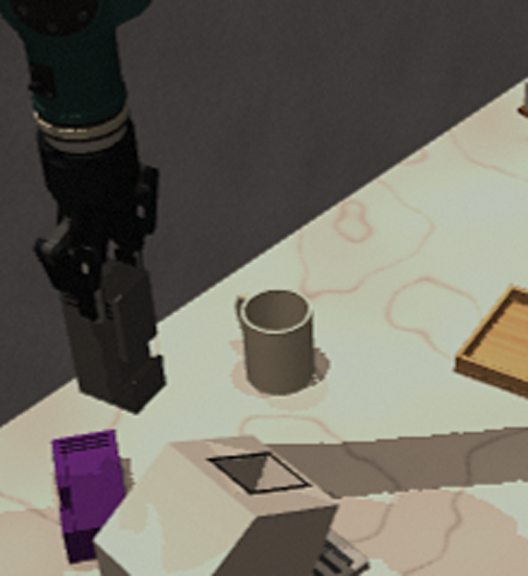

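The cartridge now hangs vertical in the grip. I'll carry it to the tray.

```bash
python3 -m crank '[[1,-0.3,0,-0.6,0],[1,-0.49,0,-0.81,0],[1,-0.49,0,-0.81,0],[1,-0.49,0,-0.81,0],[1,-0.49,0,-0.81,0]]' >/dev/null
python3 -m crank '[[1,-0.49,0,-0.81,0],[1,-0.49,0,-0.81,0],[1,-0.49,0,-0.81,0],[1,-0.49,0,-0.81,0],[1,-0.49,0,-0.81,0]]' >/dev/null
python3 -m crank '[[1,-0.49,0,-0.81,0],[1,-0.45,0.1,-0.7,0],[1,-0.3,0.2,-0.5,0],[1,0,0,0,0],[1,0,0,0,0]]' >/dev/null
python3 - <<'E'
from h import *
st();to(w(TP,[-.006,0,.16])[0])
E
```

```text
t 21.87 tcp [ 0.5677 -0.1903  0.3006] unitfr [-0.4214 -0.0251  0.3006] F [ 0.4  1.3 -1.4] w 0.53 turn 17.83 y [-0.005  0.001 -1.   ]
q [ 0.85  0.51 -0.86  1.83  0.45  1.02  1.58]
 rows xyz [-0.35  3.52 -0.6 ] norm 3.58
```

```bash
python3 -m crank '[[1,-0.15,0.4,-0.3,0],[1,-0.15,0.6,-0.25,0],[1,0,0.7,0,0],[1,0,0.7,0,0],[1,0,0.5,0,0]]' >/dev/null
python3 -m crank '[[1,0,0.4,0,0],[1,0,0.2,0,0],[1,0,0,0,0],[1,0,0,0,0]]' >/dev/null
python3 - <<'E'
from h import *
st();to(w(TP,[-.006,0,.14])[0])
for c in ("side","wrist"):cv2.imwrite(f"pics/{c}11.png",read_camera(c)[:,:,::-1])
a=cv2.imread("pics/side11.png")[100:300,300:480];cv2.imwrite("pics/s11c.png",cv2.resize(a,None,fx=3,fy=3,interpolation=cv2.INTER_CUBIC))
E
```

```text
t 22.62 tcp [ 0.5634 -0.211   0.1627] unitfr [-0.4425 -0.0228  0.1627] F [ 0.1  0.5 -1.6] w 0.53 turn 17.9 y [ 0.     0.001 -1.   ]
q [ 0.79  0.66 -0.74  1.94  0.63  0.78  1.47]
 rows xyz [-0.15  0.57 -0.11] norm 0.6
```

View pics/s11c.png

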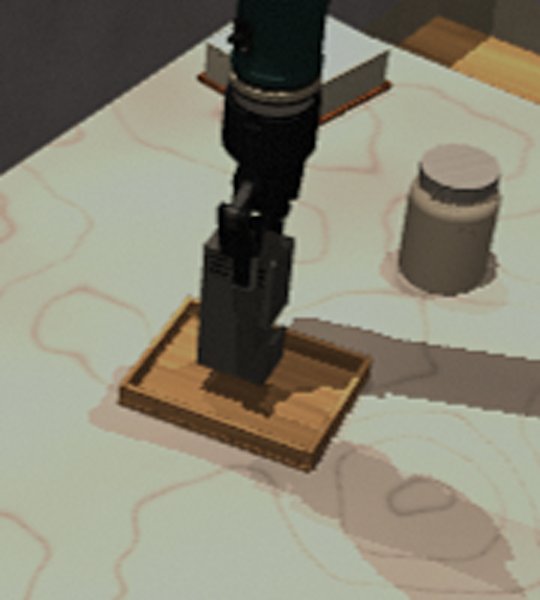

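It hangs upright over the tray's middle. I'll lower it gently.

```bash
python3 -m crank '[[1,-0.1,0.2,-0.1,0],[1,0,0.2,0,0],[1,0,0.15,0,0],[1,0,0,0,0]]'
python3 -m crank '[[1,0,0.06,0,0],[1,0,0.06,0,0],[1,0,0,0,0]]'
python3 -m crank '[[1,0,0.05,0,0],[1,0,0,0,0]]'
```

```text
time: 23.05
tcp_pos: [0.5583, -0.2175, 0.1389]
orientation: [-1.564, -0.159, 0.163]
contact_force: [-0.4, 0.1, -1.8]
gripper_width: 0.521
time: 23.3
tcp_pos: [0.5596, -0.217, 0.1353]
orientation: [-1.564, -0.162, 0.162]
contact_force: [0.6, 0.7, -2.4]
gripper_width: 0.528
time: 23.47
tcp_pos: [0.5597, -0.2171, 0.1335]
orientation: [-1.565, -0.162, 0.162]
contact_force: [-0.0, -0.0, -1.4]
gripper_width: 0.525
```

```bash
python3 -m crank '[[1,0,0.05,0,0],[1,0,0,0,0]]'
python3 -m crank '[[1,0,0.05,0,0],[1,0,0,0,0]]'
python3 -m crank '[[1,0,0.05,0,0],[1,0,0,0,0]]'
```

```text
time: 23.63
tcp_pos: [0.5601, -0.2171, 0.1318]
orientation: [-1.565, -0.163, 0.161]
contact_force: [0.0, -0.3, -1.9]
gripper_width: 0.53
time: 23.8
tcp_pos: [0.5601, -0.217, 0.1317]
orientation: [-1.567, -0.162, 0.162]
contact_force: [-4.1, -0.6, 11.6]
gripper_width: 0.528
time: 23.97
tcp_pos: [0.5602, -0.2168, 0.1317]
orientation: [-1.568, -0.161, 0.162]
contact_force: [-8.6, 0.5, 25.2]
gripper_width: 0.527
```

```bash
python3 -m crank '[[1,0,-0.07,0,0],[1,0,0,0,0]]'
python3 -m crank '[[0,0,0,0,0],[0,0,0,0,0],[0,0,0,0,0],[0,0,0,0,0],[0,0,0,0,0]]'
python3 - <<'E'
from h import *
st()
for c in ("side","wrist"):cv2.imwrite(f"pics/{c}12.png",read_camera(c)[:,:,::-1])
a=cv2.imread("pics/side12.png")[100:300,300:480];cv2.imwrite("pics/s12c.png",cv2.resize(a,None,fx=3,fy=3,interpolation=cv2.INTER_CUBIC))
E
```

```text
time: 24.13
tcp_pos: [0.5603, -0.2172, 0.1316]
orientation: [-1.566, -0.163, 0.161]
contact_force: [-4.5, -1.0, 14.1]
gripper_width: 0.526
time: 24.55
tcp_pos: [0.5597, -0.2171, 0.1301]
orientation: [-1.564, -0.162, 0.162]
contact_force: [0.2, -0.3, -0.5]
gripper_width: 1.004
t 24.55 tcp [ 0.5597 -0.2171  0.1301] unitfr [-0.4489 -0.0197  0.1301] F [ 0.2 -0.3 -0.5] w 1.004 turn 17.89 y [-0.  0. -1.]
q [ 0.78  0.7  -0.7   1.96  0.67  0.73  1.44]
```

View pics/s12c.png

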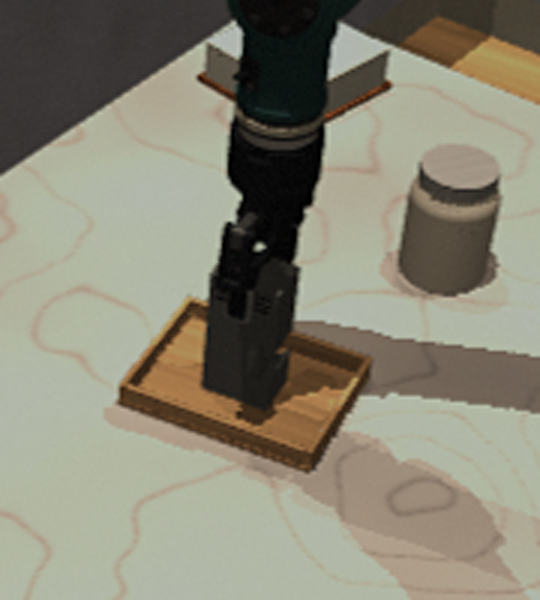

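View pics/wrist12.png

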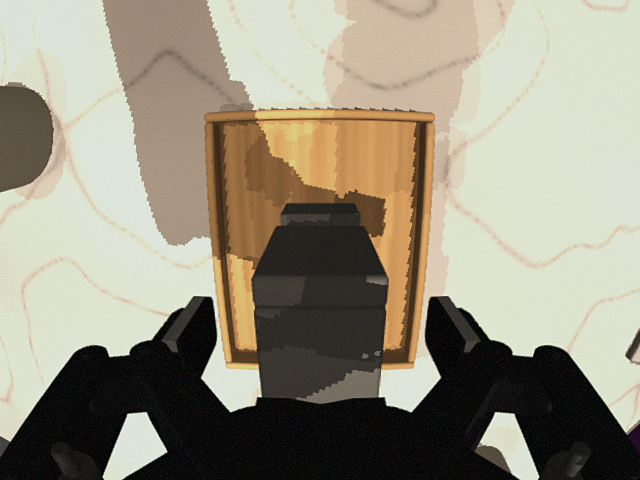

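The jaws are open on both sides of the cartridge, at (190,320) and (450,320) in the wrist view, and it stands centred in the tray. I'll retreat straight up and check.

```bash
python3 -m crank '[[0,0,-0.3,0,0],[0,0,-0.6,0,0],[0,0,-0.8,0,0],[0,0,-0.8,0,0],[0,0,-0.8,0,0]]' >/dev/null
python3 -m crank '[[0,-0.7,-0.5,0,0],[0,-0.7,-0.3,0,0],[0,0,0,-0.9,0],[0,0,0,-0.9,0],[0,0,0,-0.9,0]]' >/dev/null
python3 -m crank '[[0,0,0,-0.9,0],[0,0,0,-0.9,0],[0,0,0,-0.9,0],[0,0,0,0,0],[0,0,0,0,0]]'
python3 - <<'E'
from h import *
for c in ("side","top"):cv2.imwrite(f"pics/{c}13.png",read_camera(c)[:,:,::-1])
# model overlay: upright cartridge, standing at tray yaw
def draw(c,p,th=0):
    im=cv2.imread(f"pics/{c}13.png");
    return im
a=draw("side",0)[100:300,300:480];b=draw("top",0)[200:360,330:474]
cv2.imwrite("pics/13c.png",np.hstack([cv2.resize(v,(400,444),interpolation=cv2.INTER_CUBIC) for v in (a,b)]))
print(spot_point("top","cartridge_center"),spot_point("side","cartridge_center"))
E
```

```text
time: 25.9
tcp_pos: [0.5483, -0.4431, 0.2943]
orientation: [-1.565, -0.158, 0.158]
contact_force: [0.8, 0.8, -0.5]
gripper_width: 0.999
[{'xy': [227.5, 339.6], 'confidence': 0.89}, {'xy': [228.4, 204.5], 'confidence': 0.79}, {'xy': [407.6, 280.3], 'confidence': 0.78}] [{'xy': [306.2, 373.0], 'confidence': 0.7}, {'xy': [190.1, 282.9], 'confidence': 0.67}, {'xy': [384.5, 209.0], 'confidence': 0.65}]
```

View pics/13c.png

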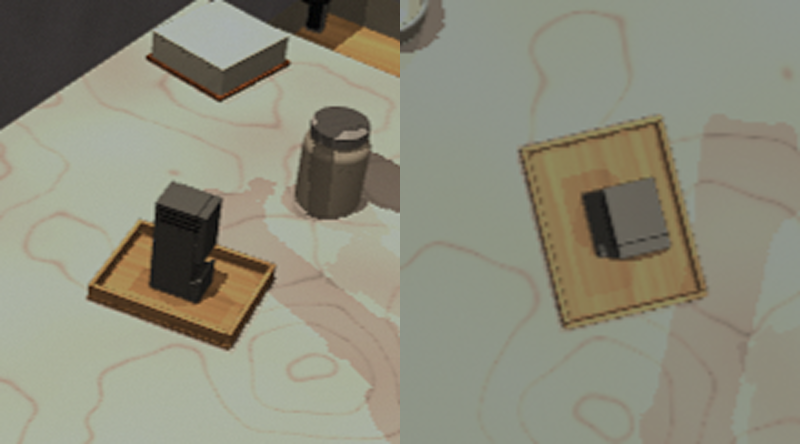

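View pics/side13.png

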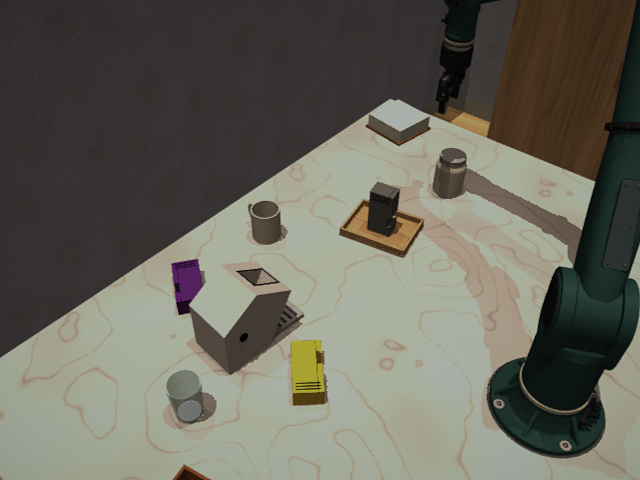

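The cartridge stands upright in the tray, clear of the robot, and the mug, tumbler and jar look unmoved. One numeric check, then I'll hand in.

```bash
python3 - <<'E'
from h import *
f=lambda x:np.concatenate([proj("top",w(TP,[x]))[0]-[407.6,280.3],proj("side",w(TP,[x]))[0]-[384.5,209.0]])
print(least_squares(f,[0,0,.07]).x.round(4))
for c,t,p in (("side","mug",(260,233)),("side","tumbler",(187,412)),("side","jar",(448,188))):
    print(t,p,[d["xy"] for d in spot_point(c,t)][:1])
print(get_obs()["time"],np.abs(get_obs()["qd"]).max()); finish_job()
E
```

```text
[-0.0034  0.0076  0.0806]
mug (260, 233) [[261.7, 232.9]]
tumbler (187, 412) [[188.3, 413.4]]
jar (448, 188) [[449.4, 188.3]]
26.25 0.006956400225663887
the job is handed in; nothing more can be done
```

The used cartridge stands upright in the wooden tray, and the job is handed in at about 26 s of the 48 s allowed. The hand-in gives no verdict.

- **Press and release:** I pressed the cartridge along the well's axis to the solid stop, which read about 20 N. When I backed off, it sprang out to about 40 mm proud.
- **Pull and upright:** I gripped it across its 46 mm and drew it clear. The tool cannot tilt, so the cartridge came out leaning 30°. I first tried to pivot it on the tray floor, but its edge slid. I then pressed it flush against the unit's side wall with up to 16 N, which turned it upright in the grip.
- **Placing:** I lowered it in steps of about 2 mm until it touched the floor, where the wrist force reached about 25 N. Then I released it and moved the arm away.

**Last checks:**
- The pictures show the cartridge upright and near the tray's centre, with the robot clear of everything.
- Triangulating the networks' points puts its centre at (-3, +8) mm from the tray's centre. The height came out at 81 mm against the 78 mm limit; 71 mm would be expected for a cartridge standing on the floor. I put this down to network error, because the pictures and the contact height fit it standing on the floor, but I did not measure it a second way.
- In the side view, the mug, tumbler and jar points moved by no more than 2 pixels between the start and the end.

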